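# Clip the cover onto the pressure gauge

## Task

Open the lid of the grey parts case all the way until it rests on its stop, and take out the round gauge cover. Set it over the bare pressure gauge on the machine's front panel and press it straight down until it snaps past the catches and is fully home, then keep pressing: finish while still pushing the cover firmly down with the gripper (about 10 N). Leave the lid open and everything else where it is.

Things in the scene. Friction and masses are not known exactly. Their poses are not given: they have to be found in the camera images.
- lid (a joint): hinge of the flat steel lid of the low grey parts case (case 160 mm from front to hinge, 240 mm along the hinge, 45 mm high, walls and floor 5 mm; fixed to the bench). 0 = shut, grows as it opens, 1.9 rad = on its stop, leaning back past upright. Lid 6 mm thick, 0.3 kg, moves freely: it falls shut when let go below about 1.4 rad and falls back onto its stop when let go above 1.65 rad.
- lid_hinge (a point): point in the middle of the lid's hinge line, at the lid's underside, 45.5 mm above the bench. Its axes turn with the lid: y along the hinge line; with the lid shut, -x points from the hinge to the lid's front edge (160 mm away) and z up. The lid opens about +y (front edge rises, then goes over to +x).
- lid_handle (a point): centre of the head of the black knob on the lid, near its front edge: 130 mm from the hinge line, 41 mm above the lid's underside. Head: disc 28 mm wide, 16 mm thick, on a 12 mm stem. Axes as lid_hinge. Pinched along the hinge line, the knob can turn between the fingers as the lid swings. With the lid open the knob is on its far side.
- case: the parts case; origin in the middle of its underside, x towards the hinge side, y along the hinge line, z up. Inside on its floor (5 mm above the bench) lie three parts side by side in a row along y, 75 mm apart, in any order: the cover, a flat brass ring and a solid black knob.
- cover: the round gauge cover, 60 mm outside diameter, 30 mm high, 60 g: black ring wall 3 mm thick, open below, closed above by a clear window; a 4 mm bead runs round the inside of its lower edge (46 mm free diameter). Origin in the centre of its open underside, z up; it lies window up in the case. Can be gripped across its diameter from above, anywhere round it.
- gauge: the bare pressure gauge: upright steel drum 43 mm wide, 24 mm high, chamfered top, white dial, no cover, on the panel's flat face 50 mm above the bench; fixed. Origin in the centre of its foot (on the panel face), z up. Four sprung catches stand 4.5 mm out of the drum, 13.5 mm above the foot; they begin to resist a cover when its underside is about 17 mm above the foot. Any yaw of the cover fits.
- gauge_top (a point): centre of the gauge's dial, 24 mm above its foot. Pressing a cover on, the force climbs to 10 to 20 N and drops suddenly as the bead passes the catches; the cover then rests on the sealing ring with its underside 5 mm above the foot, and stays on if let go.
- fitted_gauge: a second gauge on the same panel, 190 mm from the first, whose cover is already on (60 mm wide, 35 mm high), fixed; not part of the job. Origin in the centre of its foot. The panel also has a black knob (44 mm wide, 24 mm high) midway between the gauges. The two gauges may be either way round.
- panel: the dark machine front panel, lying face up, fixed; 180 mm (x) by 360 mm (y), face 50 mm above the bench; origin in the centre underneath
- spare_ring: flat brass ring, 54 mm wide, 12 mm high, in the case; leave it there. Origin in the centre underneath
- spare_knob: solid black knob, 44 mm wide, 26 mm high, in the case; leave it there. Origin in the centre underneath
- paint_can: red paint can, 94 mm wide, 100 mm high, on the bench. Origin in the centre underneath
- tamper: steel coffee tamper, 58 mm wide, 86 mm high, on the bench. Origin in the centre underneath
- wrench: steel wrench lying on the bench
- screwdriver: screwdriver lying on the bench
- portafilter: steel portafilter, 68 mm bowl with a black handle, lying on the bench
- seal (a joint): sprung black sealing ring round the gauge's foot, 64 mm wide, on which the snapped cover sits: how far it is pressed down, 0 to 0.004 m, at about 4 N per mm. Its free top is 5.3 mm above the gauge's foot.

How it is judged (in metres and radians):
On the way, in this order (a step that is already met when the one before it is completed fails the run):
1. the lid is open on its stop (value of joint lid above 1.8 rad), for 0.2 s.
2. the cover is carried in the fingers, clear of the case (height (world z) of cover above 0.06 m and contact force between the fingers and cover above 1 N), for 0.1 s.
3. the cover has snapped past the catches onto the gauge (horizontal distance between cover and gauge below 0.004 m and z of cover in the frame of gauge below 0.0065 m and angle between cover's own z axis and vertical below 0.1 rad), for 0.1 s.
At the end, for the whole second after the job is handed in: Lid open on its stop (above 1.75 rad); cover snapped onto the bare gauge: centred within 4 mm, upright within 0.1 rad, underside at most 6.5 mm above the gauge's foot; the fingers still press it, with more than 4 N between cover and gauge, through the last second (all of step 3 and value of joint lid above 1.75 rad and contact force between cover and gauge above 4 N and contact force between the fingers and cover above 3 N); the arm keeps its last pose, push and grip.
It fails at once if one of the other things is moved by more than 30 mm (distance of any of spare_ring, spare_knob, paint_can, tamper, wrench, screwdriver, portafilter from where it was at the start of the episode above 0.03 m).
It also fails if it takes over 70 s, if anything falls off the work surface, if the arm or the gripper's body presses on something with over 40 N, if the wrist force passes 120 N, or if a joint passes its speed limit or range.

## Robot

A 6-joint arm with a two-finger parallel gripper is mounted at the origin on the work surface. World frame = base frame: x ahead of the robot, y to its left, z up, the work surface at z = 0. Lengths are in mm, angles in degrees, forces in N, time in s.
With the tool pointing down it reaches from about 300 to 850 mm from the base axis. Payload 4.2 kg.
Tool frame: the origin (TCP) lies midway between the tips of the shut fingers; the grasp point (between the pads) lies 19 mm behind it; x points along the fingers, y is the direction in which the jaws open and shut, and the axes are right-handed (so a half turn about x gives the same grasp; the last joint's range is limited). The gripper opens to 91 mm and grips with 3 to 60 N. Pads are 32 mm wide; open, the fingers measure 118 mm over their backs; the gripper's body (76 mm by 178 mm) begins 60 mm behind the grasp point.
Start: joints at [66.062, 18.312, 89.639, -0, 72.044, -1.146], TCP at [222.754, 530.117, 213.976] pointing down, gripper open.
Joint ranges: [-177.97, 177.97], [-48.28, 115.42], [12.27, 149.76], [-77.06, 257.06], [2.81, 150.46], [-146.56, 146.56]. Speed limits (degrees/s): [147.25, 147.25, 180, 180, 180, 180].

## Interface

Orientations are given as [roll, pitch, yaw] about the fixed x, y, z axes, in that order (R = Rz(yaw) Ry(pitch) Rx(roll)).
In Python, from workcell import * gives the robot as it stands.
- The arm moves only by the shell command python3 -m handwheel 'ROWS' [FORCE]. ROWS is a JSON object of lists of equal length, an entry for each row: "gripper": the closure, from 0 (fully open) to 1 (shut); "offset": the shift along the tool's x, y, z in mm, a list of three; "rot": the turn, a rotation vector about the tool's x, y, z in degrees, a list of three. A call has 1 to 5 rows; each row is the pose to reach, as a shift and turn from the pose commanded when the call began, along the tool's axes at that moment; what a row does not reach only later rows make up. A row lasts 1/12 s, in which the tool goes at most 41.7 mm and 7.16 degrees, less where a joint would pass 70% of its speed; a pose out of reach is approached as far as the arm can. A call with a gripper value outside its range is refused whole. The fingers move at their own pace and stop on an object; FORCE is the grip in N (left out, the last holds). Time passes only in rows, so rows that repeat a pose let the fingers close. It gives the time, the measured TCP pose, the force and the opening at its end, in the units of the state.
- state(): the state, without advancing time (a new reading comes with each control period).
- grab_frame(name): name is "scene" or "top"; returns the picture (384x512x3 uint8, red, green, blue); there is no depth.
- camera_params(name): a dict with "fx", "fy", "cx", "cy" (pixels), "position" and "attitude" of the camera in the world. Camera axes: x right, y up, looking along -z (the intrinsics and any distortion apply to the point x, -y, -z); pixel columns grow to the right and rows downward; lengths in mm; the calibration is good to about 2 mm. A picture is of the moment at which its call begins. camera_params takes no time and is no camera call.
- job_done(): hands the job in, once; it reports no verdict.
The state is a dict: "time_s": time; "qpos": joint angles; "qvel": joint speeds; "effort": joint torques, N m; "ee_pos": TCP position; "ee_rot": TCP orientation; "force": force on the tool from outside, world axes, zero at the start; "torque": the same for the moment, N m; "gripper_width": finger opening in mm.
Only numpy, scipy, OpenCV 4.12 (cv2) and the standard library are available. Lean on these libraries where they do the work, as an engineer would, in place of code of your own. Each camera call takes 0.05 s, during which the arm holds its last target.

## Working session

There is one attempt and no reset: what is moved stays moved. The work goes in short steps, Python scripts to look and compute and a shell command to move; the robot and the scene stay as the last step left them, time stands still between calls to the robot, and variables do not carry over. Pictures are saved under pics/ and viewed, and the job is handed in when it is done.

```bash
ls; mkdir -p pics; python3 - <<'E'
from workcell import *
import cv2
print(state())
for n in("scene","top"):
    print(camera_params(n)); cv2.imwrite(f"pics/{n}0.png",grab_frame(n)[:,:,::-1])
E
```

```text
pics
{'time_s': 0.0, 'qpos': array([ 6.60620497e+01,  1.83504933e+01,  8.97056289e+01, -7.38077402e-04,
        7.20424382e+01, -1.14623001e+00]), 'qvel': array([-0.11117582,  0.02683523,  0.13505437,  0.0985172 ,  0.08624342,
       -0.00808067]), 'effort': array([-1.67810143e-03, -4.12464058e+01, -2.31978232e+01,  7.27093848e-02,
        4.57067729e-02, -1.20630962e-04]), 'ee_pos': array([222.55074221, 529.65021281, 213.13704002]), 'ee_rot': array([ -90.73830251,   89.90143714, -113.52979464]), 'force': array([ 0.00751774,  0.86298259, -0.12535898]), 'torque': array([-0.00714746,  0.01421162,  0.03065916]), 'gripper_width': 91.0707878013153}
{'fx': 446.91823732536625, 'fy': 446.91823732536625, 'cx': 253.78845889227193, 'cy': 185.47767032071226, 'position': array([1588.46325842, -572.59364673,  778.60098232]), 'attitude': array([59.42595782, -0.66500593, 59.24062919])}
{'fx': 428.58940727978825, 'fy': 428.58940727978825, 'cx': 252.65956404022194, 'cy': 190.6764665749019, 'position': array([ 409.58587277,   18.61127505, 1264.90728   ]), 'attitude': array([  9.60145304,   0.58767068, -91.05305877])}
```

View pics/scene0.png

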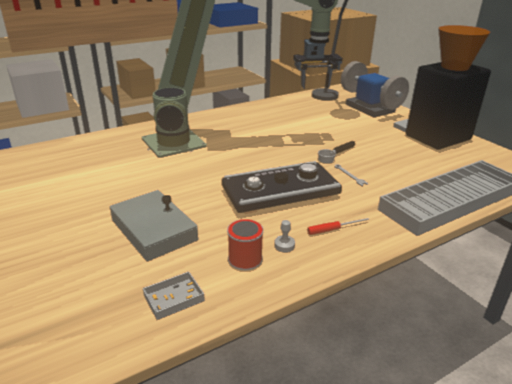

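View pics/top0.png

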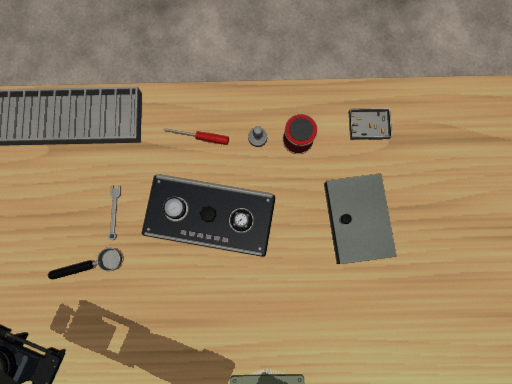

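The top view shows the case at about (360,218) with its knob at (346,219). The panel is at about (208,215), with gauges at (176,208) and (241,220). I'll zoom in to tell the two gauges apart.

```bash
cat > h.py <<'E'
from workcell import *
import numpy as np, cv2
from scipy.spatial.transform import Rotation as R
def cam(n):
    p=camera_params(n); return p,R.from_euler('xyz',p['attitude'],degrees=True)
def px2w(n,u,v,z):
    p,r=cam(n); d=r.apply([(u-p['cx'])/p['fx'],-(v-p['cy'])/p['fy'],-1]); o=np.array(p['position'])
    return o+d*(z-o[2])/d[2]
def w2px(n,X):
    p,r=cam(n); c=r.inv().apply(np.array(X)-p['position']); return np.c_[p['cx']+p['fx']*c[...,0]/-c[...,2], p['cy']-p['fy']*c[...,1]/-c[...,2]] if np.ndim(X)>1 else np.array([p['cx']-p['fx']*c[0]/c[2], p['cy']+p['fy']*c[1]/c[2]])
E
python3 - <<'E'
import cv2
a=cv2.imread('pics/top0.png');b=cv2.imread('pics/scene0.png')
cv2.imwrite('pics/z1.png',cv2.resize(a[165:265,130:285],None,fx=5,fy=5,interpolation=cv2.INTER_CUBIC))
cv2.imwrite('pics/z2.png',cv2.resize(a[165:270,310:410],None,fx=5,fy=5,interpolation=cv2.INTER_CUBIC))
cv2.imwrite('pics/z3.png',cv2.resize(b[150:270,100:350],None,fx=3,fy=3,interpolation=cv2.INTER_CUBIC))
E
```

```text
(no output)
```

View pics/z1.png

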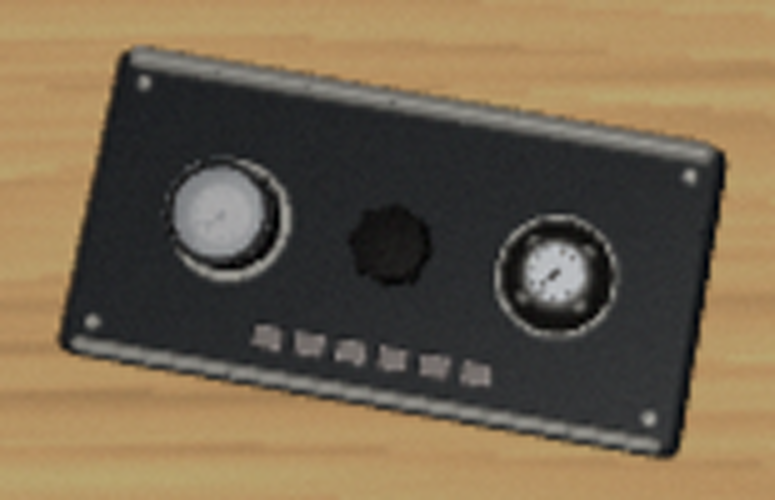

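View pics/z2.png

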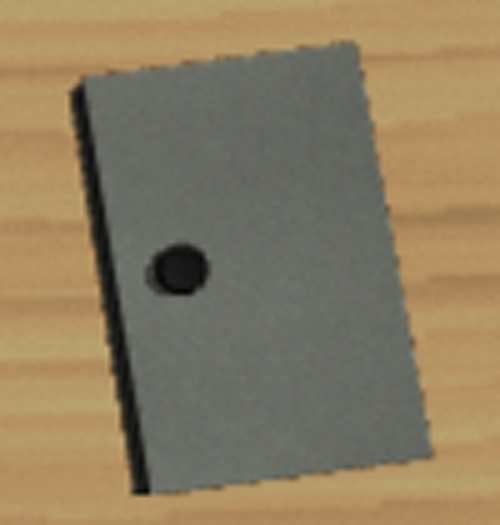

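View pics/z3.png

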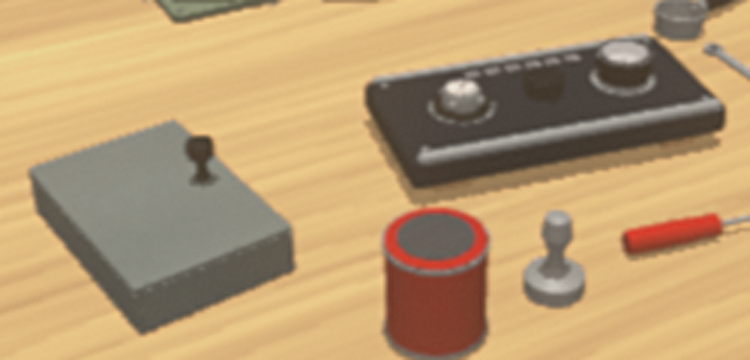

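```bash
python3 - <<'E'
from h import *
f=lambda u,v,ou,ov:(u/5-.4+ou,v/5-.4+ov)
L=[px2w('top',*f(u,v,310,165),51.5)for u,v in[(85,78),(355,43),(432,457),(148,492)]]
L=np.array(L);print(L.round(1)); print([np.linalg.norm(L[i]-L[(i+1)%4]).round(1) for i in range(4)], L.mean(0))
print('knob',px2w('top',*f(181,269,310,165),94.5))
for n,p,z in[('dial',(555,271),74),('ringring',(557,276),50),('fit',(219,213),85),('fitring',(231,220),50),('pk',(390,244),74)]:
  print(n,px2w('top',*f(*p,130,165),z))
# panel screws corners
print([px2w('top',*f(u,v,130,165),50).round(1) for u,v in[(144,82),(690,177),(648,418),(92,321)]])
# scene checks
g=lambda u,v:(u/3-.33+100,v/3-.33+150)
print('scene dial',px2w('scene',*g(463,88),74),'knobhead',px2w('scene',*g(200,145),86))
E
```

```text
[[ 641.4 -186.1   51.5]
 [ 658.7 -342.4   51.5]
 [ 422.2 -369.2   51.5]
 [ 405.9 -210.    51.5]]
[np.float64(157.3), np.float64(238.0), np.float64(160.0), np.float64(236.7)] [ 532.03761372 -276.9155373    51.5       ]
knob [ 525.80102122 -226.19094053   94.5       ]
dial [532.40772798  62.20244419  74.        ]
ringring [532.00909137  61.98249186  50.        ]
fit [567.2419193  248.16710406  85.        ]
fitring [567.74634964 248.04934063  50.        ]
pk [549.34622943 154.28632994  74.        ]
[array([649.2, 299.4,  50. ]), array([587.4, -15. ,  50. ]), array([451. ,  11.9,  50. ]), array([511.5, 326.5,  50. ])]
scene dial [533.28795345  65.71521262  74.        ] knobhead [ 521.10207283 -222.79014233   86.        ]
```

The bare gauge is at about (532.5, 62.5), and the fitted one is 189 mm away, which agrees with the given 190 mm. The case centre is at (532, -277) and its y axis is 6.1° from world x. The knob is where the hinge geometry predicts. Next is a helper to work out moves.

```bash
cat >> h.py <<'E'
def tool():
    s=state(); return s,R.from_euler('xyz',s['ee_rot'],degrees=True)
def down(yaw_deg):  # tool x down, jaw(y) axis at yaw in world
    a=np.radians(yaw_deg); x=np.array([0,0,-1.]); y=np.array([np.cos(a),np.sin(a),0]); return R.from_matrix(np.c_[x,y,np.cross(x,y)])
def go(pos,jaw=None):
    s,r=tool(); d=np.array(pos)-s['ee_pos']
    print('t',s['time_s'].__round__(2),'pos',s['ee_pos'].round(1),'F',s['force'].round(1),'w',round(s['gripper_width'],1))
    m=r.as_matrix(); print('jaw dir',np.degrees(np.arctan2(m[1,1],m[0,1])).round(1),'toolx',m[:,0].round(3))
    print('offset',r.inv().apply(d).round(1))
    if jaw is not None:
        c=[(r.inv()*down(jaw+k)).as_rotvec(degrees=True).round(1) for k in(0,180)]; print('rot',c)
ps=np.radians(-83.9); CX=np.array([np.cos(ps),np.sin(ps),0]); CY=np.array([-CX[1],CX[0],0]); Z=np.array([0,0,1.])
CASE=np.array([532.,-277,0]); HINGE=CASE+80*CX+45.5*Z
def knob(th): return HINGE+130*(-np.cos(th)*CX+np.sin(th)*Z)+41*(np.sin(th)*CX+np.cos(th)*Z)
E
python3 - <<'E'
from h import *
print(knob(0)); go(knob(0)+[0,0,120],6.1)
E
```

```text
[ 526.68679643 -227.28310279   86.5       ]
t 0.1 pos [222.6 529.7 213.2] F [-2.  -0.3  0.5] w 91.3
jaw dir 67.2 toolx [-0.001 -0.001 -1.   ]
offset [   7.6 -580.   573.6]
rot [array([61.1,  0. ,  0.1]), array([-1.189e+02, -1.000e-01,  1.000e-01])]
```

```bash

python3 -m handwheel '{"gripper":[0,0,0,0,0],"offset":[[0,-28,28],[0,-57,57],[0,-86,85],[0,-115,114],[2,-144,142]],"rot":[[0,0,0],[0,0,0],[0,0,0],[0,0,0],[0,0,0]]}'
python3 -m handwheel '{"gripper":[0,0,0,0,0],"offset":[[0,-28,28],[0,-57,57],[0,-86,85],[0,-115,114],[2,-144,142]],"rot":[[0,0,0],[0,0,0],[0,0,0],[0,0,0],[0,0,0]]}'
python3 -c "
from h import *
go(knob(0)+[0,0,120],6.1)"
```

```text
time_s: 0.52
ee_pos: [298.1, 340.6, 211.8]
ee_rot: [-3.2, 90.0, -25.9]
force: [1.2, -0.3, -0.7]
gripper_width: 91.5
time_s: 0.93
ee_pos: [373.3, 152.7, 210.1]
ee_rot: [43.4, 89.9, 20.7]
force: [0.4, 0.2, 0.1]
gripper_width: 91.1
t 0.93 pos [373.3 152.7 210.1] F [0.4 0.2 0.1] w 91.1
jaw dir 67.2 toolx [ 0.001  0.    -1.   ]
offset [   3.6 -291.   288.5]
rot [array([61.1,  0. , -0.1]), array([-1.189e+02,  1.000e-01,  0.000e+00])]
```

```bash

python3 -m handwheel '{"gripper":[0,0,0,0,0],"offset":[[0,-28,28],[0,-57,57],[0,-86,85],[0,-115,114],[0,-144,142]],"rot":[[0,0,0],[0,0,0],[0,0,0],[0,0,0],[0,0,0]]}'
python3 -m handwheel '{"gripper":[0,0,0,0,0],"offset":[[0,-28,28],[0,-57,57],[0,-86,85],[0,-115,114],[2,-144,142]],"rot":[[7,0,0],[14,0,0],[21,0,0],[28,0,0],[35,0,0]]}'
python3 -m handwheel '{"gripper":[0,0,0,0,0],"offset":[[0,0,0],[0,0,0],[0,0,0],[0,0,0],[0,0,0]],"rot":[[7,0,0],[14,0,0],[21,0,0],[26.1,0,0],[26.1,0,0]]}'
python3 -c "
from h import *
go(knob(0)+[0,0,-19],6.1)"
```

```text
time_s: 1.35
ee_pos: [448.3, -35.3, 209.8]
ee_rot: [107.3, 90.0, 84.5]
force: [1.2, -0.4, 0.6]
gripper_width: 90.8
time_s: 1.77
ee_pos: [523.6, -223.1, 207.8]
ee_rot: [99.1, 90.0, 41.0]
force: [0.6, -0.0, 0.5]
gripper_width: 90.7
time_s: 2.18
ee_pos: [523.0, -221.0, 207.3]
ee_rot: [-126.5, 89.9, 149.5]
force: [0.4, -0.3, -0.1]
gripper_width: 91.3
t 2.18 pos [ 523.  -221.   207.3] F [ 0.4 -0.3 -0.1] w 91.3
jaw dir 6.0 toolx [-0.001  0.001 -1.   ]
offset [139.8   3.2   6.7]
rot [array([-0.1, -0. ,  0.1]), array([1.799e+02, 1.000e-01, 1.000e-01])]
```

```bash

python3 -m handwheel '{"gripper":[0,0,0,0,0],"offset":[[35,3,6.7],[70,3,6.7],[105,3,6.7],[130,3,6.7],[139.5,3,6.7]],"rot":[[0,0,0],[0,0,0],[0,0,0],[0,0,0],[0,0,0]]}'
python3 -m handwheel '{"gripper":[1,1,1,1,1],"offset":[[0,0,0],[0,0,0],[0,0,0],[0,0,0],[0,0,0]],"rot":[[0,0,0],[0,0,0],[0,0,0],[0,0,0],[0,0,0]]}' 20
python3 -m handwheel '{"gripper":[1,1,1,1,1],"offset":[[0,0,0],[0,0,0],[0,0,0],[0,0,0],[0,0,0]],"rot":[[0,0,0],[0,0,0],[0,0,0],[0,0,0],[0,0,0]]}' 20
python3 - <<'E'
from h import *
go(knob(0)+[0,0,-19],6.1)
a=grab_frame('scene')[:,:,::-1]; cv2.imwrite('pics/k1.png',cv2.resize(a[120:270,80:280],None,fx=4,fy=4))
print([ (knob(t)-knob(0))@CX for t in np.arange(0,1.9,.1)])
print([ (knob(t)-knob(0))@Z for t in np.arange(0,1.9,.1)])
E
```

```text
time_s: 2.6
ee_pos: [524.2, -226.0, 64.3]
ee_rot: [-121.2, 89.5, 155.0]
force: [-0.2, -0.1, 0.5]
gripper_width: 91.2
time_s: 3.02
ee_pos: [527.9, -227.7, 70.1]
ee_rot: [60.8, 89.8, -23.0]
force: [0.1, -0.1, 0.1]
gripper_width: 60.9
time_s: 3.43
ee_pos: [525.4, -227.3, 68.3]
ee_rot: [-96.9, 89.8, 179.3]
force: [-8.4, -3.0, 5.7]
gripper_width: 27.4
t 3.43 pos [ 525.4 -227.3   68.3] F [-8.4 -3.   5.7] w 27.4
jaw dir 6.2 toolx [-0.004  0.    -1.   ]
offset [0.8 1.3 0.1]
rot [array([ 0.1, -0. ,  0.2]), array([-179.9,   -0.3,   -0. ])]
[np.float64(0.0), np.float64(4.7426285963765675), np.float64(10.736787443236079), np.float64(17.92258488678612), np.float64(26.22822281427958), np.float64(35.57071403702384), np.float64(45.85671147093831), np.float64(56.983440829761854), np.float64(68.83972751174889), np.float64(81.30710741954043), np.float64(94.26101061426552), np.float64(107.5720059771938), np.float64(121.10709444268875), np.float64(134.73103788090853), np.float64(148.30771035249558), np.float64(161.70145823396484), np.float64(174.77845562386923), np.float64(187.4080414869694), np.float64(199.46402517610736)]
[np.float64(0.0), np.float64(12.77351494048672), np.float64(25.009742694848867), np.float64(36.586422920123994), np.float64(47.38788525424286), np.float64(57.30620505605168), np.float64(66.24228175265142), np.float64(74.10682901956386), np.float64(80.82126690017174), np.float64(86.3185069506701), np.float64(90.54362256562027), np.float64(93.45439778643527), np.float64(95.02174910928304), np.float64(95.23001607784317), np.float64(94.07711775740972), np.float64(91.5745735269029), np.float64(87.74738798104283), np.float64(82.63380109270437), np.float64(76.28490613174881)]
```

View pics/k1.png

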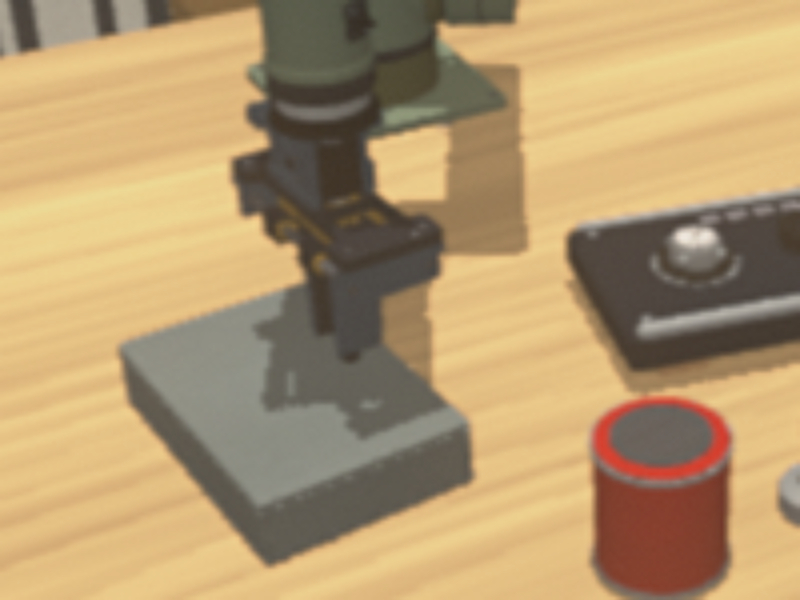

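The jaws stopped at 27.4 mm, so the knob is held. Next I swing the lid along its arc at 0.1 rad per row.

```bash

python3 -m handwheel '{"gripper":[1,1,1,1,1],"offset":[[-12.8,0,4.7],[-25,0,10.7],[-36.6,0,17.9],[-47.4,0,26.2],[-57.3,0,35.6]],"rot":[[0,0,0],[0,0,0],[0,0,0],[0,0,0],[0,0,0]]}' 20
python3 - <<'E'
from h import *
go(knob(0.5)+[0,0,-19],6.1)
a=grab_frame('scene')[:,:,::-1]; cv2.imwrite('pics/k2.png',cv2.resize(a[120:270,80:280],None,fx=4,fy=4))
E
```

```text
time_s: 3.9
ee_pos: [529.2, -261.8, 125.2]
ee_rot: [-131.8, 89.7, 144.3]
force: [-2.7, 0.2, -3.5]
gripper_width: 26.8
t 3.9 pos [ 529.2 -261.8  125.2] F [-2.7  0.2 -3.5] w 26.8
jaw dir 6.1 toolx [-0.004  0.003 -1.   ]
offset [0.3 1.2 1. ]
rot [array([ 0. , -0.2,  0.2]), array([-180. ,   -0.3,   -0.3])]
```

View pics/k2.png

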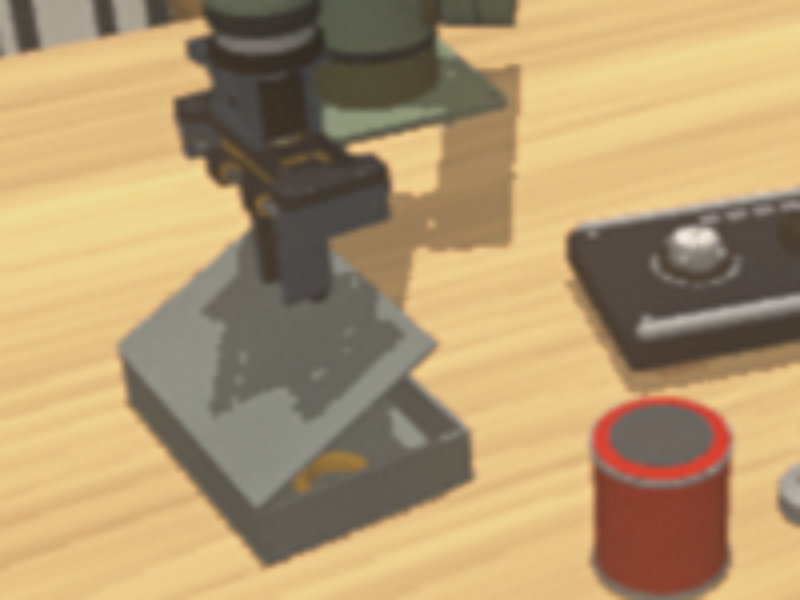

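```bash

python3 -m handwheel '{"gripper":[1,1,1,1,1],"offset":[[-8.9,0,10.3],[-16.8,0,21.4],[-23.5,0,33.3],[-29,0,45.7],[-33.2,0,58.7]],"rot":[[0,0,0],[0,0,0],[0,0,0],[0,0,0],[0,0,0]]}' 20
python3 -m handwheel '{"gripper":[1,1,1,1,1],"offset":[[-2.9,0,13.3],[-4.5,0,26.8],[-4.7,0,40.5],[-3.5,0,54],[-1,0,67.4]],"rot":[[0,0,0],[0,0,0],[0,0,0],[0,0,0],[0,0,0]]}' 20
python3 - <<'E'
from h import *
go(knob(1.5)+[0,0,-19],6.1)
a=grab_frame('scene')[:,:,::-1]; cv2.imwrite('pics/k3.png',cv2.resize(a[90:270,80:280],None,fx=3,fy=3))
E
```

```text
time_s: 4.37
ee_pos: [535.8, -320.2, 158.9]
ee_rot: [-141.3, 89.8, 134.8]
force: [-2.7, 2.4, -0.3]
gripper_width: 27.1
time_s: 4.78
ee_pos: [543.7, -389.9, 159.9]
ee_rot: [-50.3, 89.9, -134.2]
force: [-3.9, -0.1, 0.5]
gripper_width: 27.0
t 4.78 pos [ 543.7 -389.9  159.9] F [-3.9 -0.1  0.5] w 27.0
jaw dir 6.1 toolx [-0.001 -0.001 -1.   ]
offset [ 0.8  0.4 -1.8]
rot [array([-0. ,  0. ,  0.1]), array([ 1.8e+02,  1.0e-01, -1.0e-01])]
```

View pics/k3.png

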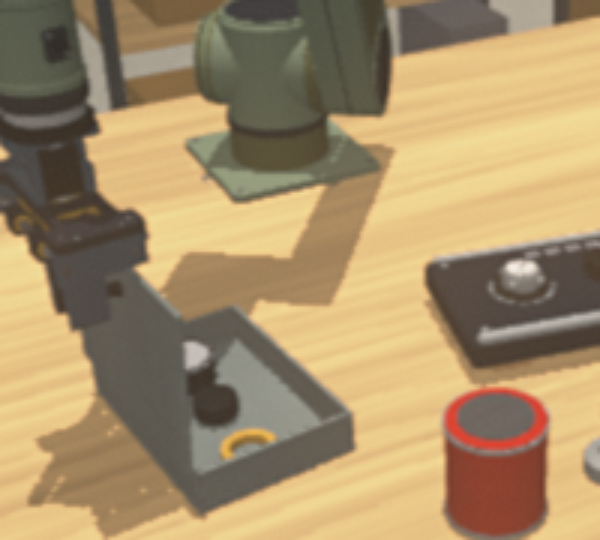

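```bash

python3 -m handwheel '{"gripper":[1,1,1,1],"offset":[[4,0,13],[9,0,25.7],[15,0,37],[15,0,37]],"rot":[[0,0,0],[0,0,0],[0,0,0],[0,0,0]]}' 20
python3 -m handwheel '{"gripper":[0.3,0.3,0.3,0.3,0.3],"offset":[[0,0,0],[0,0,0],[0,0,0],[0,0,0],[0,0,0]],"rot":[[0,0,0],[0,0,0],[0,0,0],[0,0,0],[0,0,0]]}' 20
python3 - <<'E'
from h import *
go(knob(1.8)+[0,0,-19],6.1)
a=grab_frame('scene')[:,:,::-1]; cv2.imwrite('pics/k4.png',cv2.resize(a[90:270,80:280],None,fx=3,fy=3))
E
```

```text
time_s: 5.17
ee_pos: [548.1, -428.8, 143.3]
ee_rot: [-1.0, 89.8, -84.9]
force: [-3.5, -2.7, 3.0]
gripper_width: 27.1
time_s: 5.58
ee_pos: [548.8, -424.6, 145.0]
ee_rot: [78.1, 89.9, -5.7]
force: [0.6, -0.5, 0.6]
gripper_width: 57.4
t 5.58 pos [ 548.8 -424.6  145. ] F [ 0.6 -0.5  0.6] w 57.4
jaw dir 6.1 toolx [ 0.001 -0.    -1.   ]
offset [ 1.2 -1.1  0.9]
rot [array([ 0. ,  0. , -0.1]), array([-1.8e+02,  1.0e-01,  0.0e+00])]
```

View pics/k4.png

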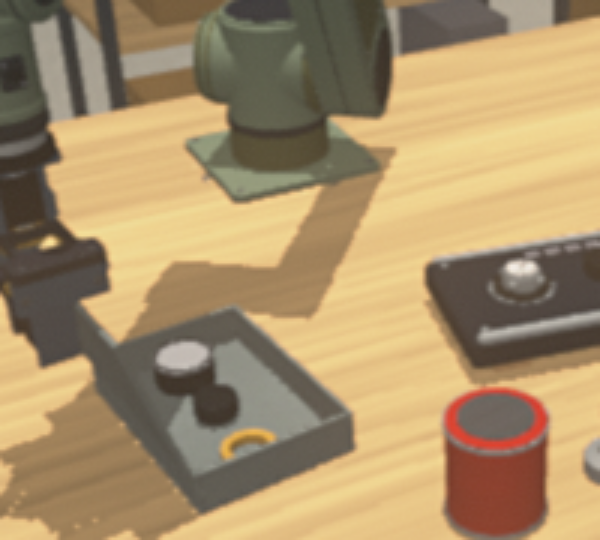

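The lid has fallen back onto its stop. The cover is at the robot end of the case. I'll retract upward and look from the top.

```bash

python3 -m handwheel '{"gripper":[0.3,0.3,0.3,0.3,0.3],"offset":[[-20,0,0],[-50,0,0],[-80,0,0],[-110,0,0],[-110,0,0]],"rot":[[0,0,0],[0,0,0],[0,0,0],[0,0,0],[0,0,0]]}' 20
python3 -m handwheel '{"gripper":[0.15,0.15,0.15,0.15,0.15],"offset":[[0,-30,-20],[0,-30,-60],[0,-30,-100],[0,-30,-140],[0,-30,-180]],"rot":[[0,0,0],[0,0,0],[0,0,0],[0,0,0],[0,0,0]]}' 20
python3 - <<'E'
from h import *
go([0,0,0])
a=grab_frame('scene')[:,:,::-1]; cv2.imwrite('pics/c1.png',cv2.resize(a[170:270,80:230],None,fx=5,fy=5,interpolation=cv2.INTER_CUBIC))
a=grab_frame('top')[:,:,::-1]; cv2.imwrite('pics/c2.png',cv2.resize(a[160:275,300:430],None,fx=5,fy=5,interpolation=cv2.INTER_CUBIC))
E
```

```text
time_s: 6.05
ee_pos: [550.3, -426.1, 262.6]
ee_rot: [47.3, 89.3, -36.6]
force: [0.0, -0.3, 1.4]
gripper_width: 63.8
time_s: 6.47
ee_pos: [498.2, -247.1, 254.6]
ee_rot: [178.3, 90.0, 94.4]
force: [1.3, -0.2, -0.2]
gripper_width: 77.5
t 6.47 pos [ 498.2 -247.1  254.6] F [ 1.3 -0.2 -0.2] w 77.5
jaw dir 6.1 toolx [-0.     0.001 -1.   ]
offset [ 254.8 -469.3 -298.1]
```

View pics/c1.png

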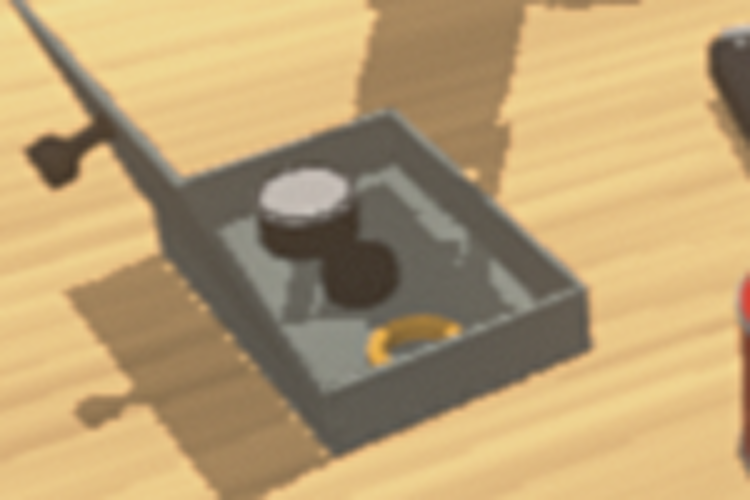

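View pics/c2.png

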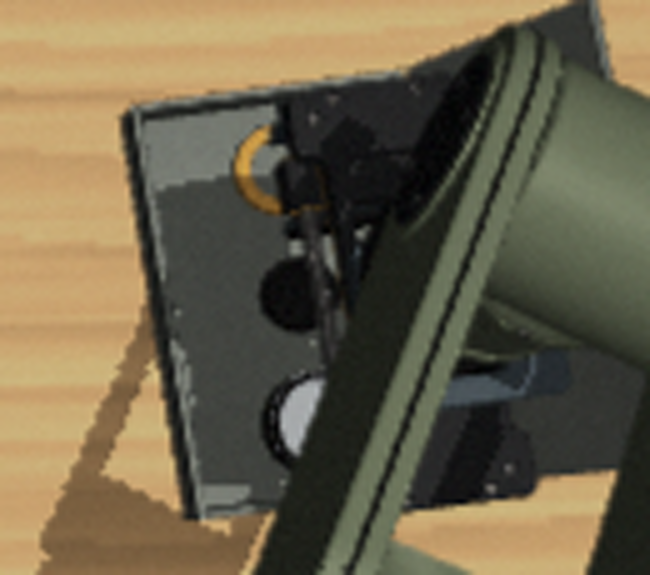

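```bash

python3 -m handwheel '{"gripper":[0.15,0.15,0.15,0.15,0.15],"offset":[[0,0,-40],[0,0,-80],[0,0,-120],[0,0,-160],[0,0,-200]],"rot":[[0,0,0],[0,0,0],[0,0,0],[0,0,0],[0,0,0]]}' 20
python3 - <<'E'
from h import *
print(px2w('scene',140.8,208.2,35))
a=grab_frame('top')[:,:,::-1]; cv2.imwrite('pics/c3.png',cv2.resize(a[160:275,300:430],None,fx=5,fy=5,interpolation=cv2.INTER_CUBIC))
E
```

```text
time_s: 6.98
ee_pos: [477.4, -48.9, 254.8]
ee_rot: [91.5, 90.0, 7.6]
force: [0.3, 1.7, 0.3]
gripper_width: 77.3
[ 458.78991275 -284.19414691   35.        ]
```

View pics/c3.png

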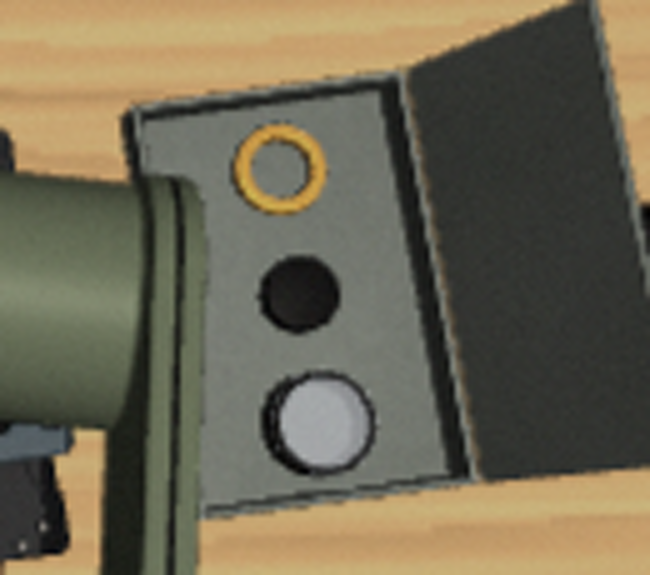

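```bash
python3 - <<'E'
from h import *
for n,p,z in[('cover',(325,423),35),('knob',(301,294),31),('ring',(280,169),17)]:
    w=px2w('top',p[0]/5-.4+300,p[1]/5-.4+160,z); print(n,w,'case xy',(w-CASE)@CX,(w-CASE)@CY)
# edge check: cover rim at top predicted pixels
for c in[(457,-281),(458,-283)]:
    P=[[c[0]+30*np.cos(t),c[1]+30*np.sin(t),35] for t in np.arange(0,6.28,1.5708)]
    q=w2px('top',np.array(P)); print(c,((q-[300,160]+.4)*5).round(0).tolist())
E
```

```text
cover [ 457.15534812 -287.94110163   35.        ] case xy 2.9258550788248447 -75.58352328590092
knob [ 531.32391146 -279.7116127    31.        ] case xy 2.6244154738787566 -0.9604074929698793
ring [ 606.67693257 -275.19599588   17.        ] case xy 6.141685141604242 74.44580842437341
(457, -281) [[310.0, 371.0], [260.0, 425.0], [316.0, 477.0], [366.0, 423.0]]
(458, -283) [[313.0, 369.0], [263.0, 423.0], [319.0, 475.0], [369.0, 421.0]]
```

```bash
python3 - <<'E'
from h import *
print(state()['qpos'].round(1))
go([458,-286,120],-83.9)
E
```

```text
[ -6.7   8.1  97.4   0.4  74.6 -13.1]
t 7.03 pos [476.2 -42.1 254.9] F [-1.7  4.4 -0.3] w 77.6
jaw dir 6.3 toolx [-0.001  0.007 -1.   ]
offset [133.3 -44.9 241.3]
rot [array([90.2, -0.3,  0.3]), array([-89.8,  -0.3,  -0.3])]
```

```bash

python3 -m handwheel '{"gripper":[0.15,0.15,0.15,0.15,0.15],"offset":[[0,-9,40],[0,-18,80],[0,-27,120],[0,-36,160],[0,-45,200]],"rot":[[7,0,0],[14,0,0],[21,0,0],[28,0,0],[35,0,0]]}' 20
python3 -m handwheel '{"gripper":[0.15,0.15,0.15,0.15,0.15],"offset":[[10,0,0],[20,0,0],[30,0,0],[40,0,0],[60,0,0]],"rot":[[7,0,0],[14,0,0],[21,0,0],[28,0,0],[35,0,0]]}' 20
python3 -m handwheel '{"gripper":[0.15,0.15,0.15,0.15,0.15],"offset":[[10,0,0],[20,0,0],[30,0,0],[40,0,0],[40,0,0]],"rot":[[7,0,0],[14,0,0],[20.2,0,0],[20.2,0,0],[20.2,0,0]]}' 20
python3 - <<'E'
from h import *
go([458,-286.5,120],-83.9)
E
```

```text
time_s: 7.45
ee_pos: [453.9, -256.1, 254.9]
ee_rot: [94.0, 90.0, -25.2]
force: [0.4, -0.2, 0.2]
gripper_width: 77.4
time_s: 7.87
ee_pos: [455.4, -255.4, 195.8]
ee_rot: [123.9, 89.8, -30.4]
force: [-0.3, -0.6, 0.2]
gripper_width: 77.3
time_s: 8.28
ee_pos: [453.1, -253.6, 152.8]
ee_rot: [-36.1, 89.8, 150.0]
force: [-0.5, 0.1, -0.5]
gripper_width: 77.4
t 8.28 pos [ 453.1 -253.6  152.8] F [-0.5  0.1 -0.5] w 77.4
jaw dir -83.9 toolx [-0.004  0.002 -1.   ]
offset [32.7 33.3 -1.5]
rot [array([-0. ,  0.2,  0.1]), array([180. ,   0.2,  -0.3])]
```

```bash

python3 -m handwheel '{"gripper":[0.15,0.15,0.15,0.15,0.15],"offset":[[16,20,-1],[33,33,-1.5],[33,33,-1.5],[33,33,-1.5],[33,33,-1.5]],"rot":[[0,0,0],[0,0,0],[0,0,0],[0,0,0],[0,0,0]]}' 20
python3 - <<'E'
from h import *
go([458,-286.5,13],-83.9)
a=grab_frame('scene')[:,:,::-1]; cv2.imwrite('pics/d1.png',cv2.resize(a[120:270,60:260],None,fx=4,fy=4,interpolation=cv2.INTER_CUBIC))
go([458,-286.5,13],-83.9)
E
```

```text
time_s: 8.7
ee_pos: [459.5, -286.5, 122.6]
ee_rot: [175.9, 90.0, 1.8]
force: [0.8, 1.0, 0.9]
gripper_width: 77.5
t 8.7 pos [ 459.5 -286.5  122.6] F [0.8 1.  0.9] w 77.5
jaw dir -84.0 toolx [ 0.001  0.    -1.   ]
offset [109.6  -0.2   1.6]
rot [array([-0.1, -0. , -0. ]), array([ 1.799e+02, -0.000e+00,  1.000e-01])]
t 8.75 pos [ 459.7 -286.4  122.9] F [-0.9  0.1  0.1] w 77.7
jaw dir -84.0 toolx [ 0.001 -0.    -1.   ]
offset [ 1.099e+02 -1.000e-01  1.800e+00]
rot [array([-0.1, -0.1, -0. ]), array([ 1.799e+02, -1.000e-01,  1.000e-01])]
```

View pics/d1.png

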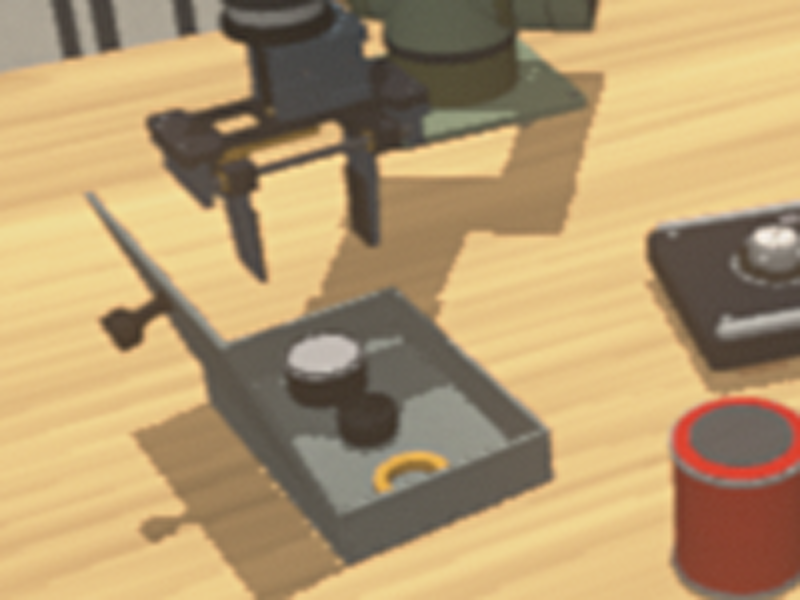

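```bash

python3 -m handwheel '{"gripper":[0.15,0.15,0.15,0.15,0.15],"offset":[[25,0,1.3],[50,0,1.3],[75,0,1.3],[92,0,1.3],[100,0,1.3]],"rot":[[0,0,0],[0,0,0],[0,0,0],[0,0,0],[0,0,0]]}' 20
python3 - <<'E'
from h import *
go([458,-286.5,13],-83.9)
a=grab_frame('scene')[:,:,::-1]; cv2.imwrite('pics/d2.png',cv2.resize(a[150:270,60:230],None,fx=4,fy=4,interpolation=cv2.INTER_CUBIC))
go([458,-286.5,13],-83.9)
E
```

```text
time_s: 9.17
ee_pos: [457.2, -285.6, 20.8]
ee_rot: [-44.1, 89.9, 141.9]
force: [-0.7, 0.5, 0.3]
gripper_width: 77.5
t 9.17 pos [ 457.2 -285.6   20.8] F [-0.7  0.5  0.3] w 77.5
jaw dir -84.0 toolx [-0.002  0.001 -1.   ]
offset [ 7.8  1.  -0.7]
rot [array([-0.1,  0.1,  0.1]), array([ 1.799e+02,  1.000e-01, -2.000e-01])]
t 9.22 pos [ 457.  -285.5   20.3] F [-1.1 -0.1 -0.8] w 77.4
jaw dir -84.0 toolx [-0.003  0.002 -1.   ]
offset [ 7.2  1.1 -0.9]
rot [array([-0.1,  0.1,  0.1]), array([179.9,   0.2,  -0.2])]
```

View pics/d2.png

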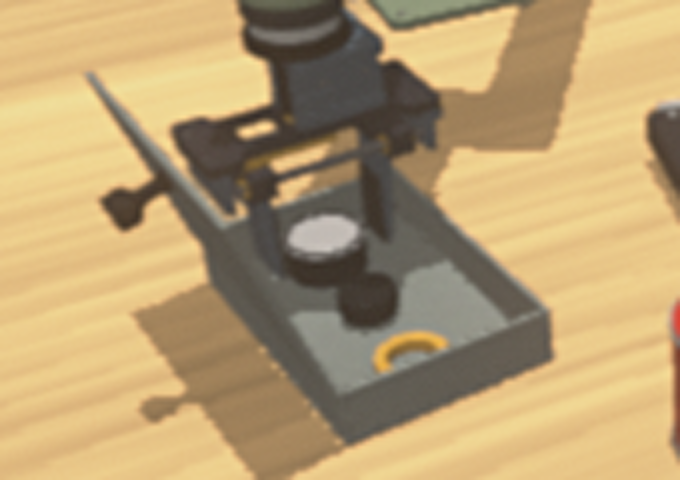

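```bash

python3 -m handwheel '{"gripper":[0.15,0.15,0.15,0.3,0.3],"offset":[[4,1,-0.9],[7,1,-0.9],[7,1,-0.9],[7,1,-0.9],[7,1,-0.9]],"rot":[[0,0,0],[0,0,0],[0,0,0],[0,0,0],[0,0,0]]}' 20
python3 -m handwheel '{"gripper":[1,1,1,1,1],"offset":[[0,0,0],[0,0,0],[0,0,0],[0,0,0],[0,0,0]],"rot":[[0,0,0],[0,0,0],[0,0,0],[0,0,0],[0,0,0]]}' 30
python3 -m handwheel '{"gripper":[1,1,1],"offset":[[0,0,0],[0,0,0],[0,0,0]],"rot":[[0,0,0],[0,0,0],[0,0,0]]}' 45
python3 - <<'E'
from h import *
go([458,-286.5,13],-83.9)
E
```

```text
time_s: 9.63
ee_pos: [459.5, -287.8, 15.7]
ee_rot: [145.2, 89.9, -28.9]
force: [0.3, 0.3, 0.2]
gripper_width: 66.6
time_s: 10.05
ee_pos: [459.3, -287.7, 15.5]
ee_rot: [153.0, 89.9, -21.1]
force: [-0.3, 1.8, 5.5]
gripper_width: 59.9
time_s: 10.3
ee_pos: [459.3, -287.7, 15.5]
ee_rot: [152.6, 90.0, -21.5]
force: [-0.7, 0.4, 5.6]
gripper_width: 59.3
t 10.3 pos [ 459.3 -287.7   15.5] F [-0.7  0.4  5.6] w 59.3
jaw dir -84.1 toolx [ 0.001 -0.    -1.   ]
offset [ 2.5 -1.3  1.2]
rot [array([-0.2, -0. , -0. ]), array([ 1.798e+02, -0.000e+00,  1.000e-01])]
```

```bash

python3 -m handwheel '{"gripper":[1,1,1,1,1],"offset":[[-10,0,0],[-30,0,0],[-60,0,0],[-90,0,0],[-120,0,0]],"rot":[[0,0,0],[0,0,0],[0,0,0],[0,0,0],[0,0,0]]}' 45
python3 -m handwheel '{"gripper":[1,1,1,1,1],"offset":[[-15,0,0],[-25,0,0],[-25,0,0],[-25,0,0],[-25,0,0]],"rot":[[0,0,0],[0,0,0],[0,0,0],[0,0,0],[0,0,0]]}' 45
python3 - <<'E'
from h import *
a=grab_frame('scene')[:,:,::-1]; cv2.imwrite('pics/e1.png',cv2.resize(a[90:250,60:260],None,fx=4,fy=4,interpolation=cv2.INTER_CUBIC))
go([533,62.5,140],-83.9)
E
```

```text
time_s: 10.72
ee_pos: [458.5, -287.4, 136.3]
ee_rot: [-34.6, 90.0, 151.3]
force: [0.5, -0.1, -0.8]
gripper_width: 59.5
time_s: 11.13
ee_pos: [458.0, -287.0, 158.4]
ee_rot: [-39.9, 89.8, 146.0]
force: [-0.7, 0.6, -1.2]
gripper_width: 59.5
t 11.18 pos [ 458.  -287.   158.2] F [ 0.1  0.1 -1.2] w 59.3
jaw dir -84.1 toolx [-0.003  0.002 -1.   ]
offset [  18.7 -339.9 -110.6]
rot [array([-0.2,  0.2,  0.1]), array([179.8,   0.2,  -0.2])]
```

View pics/e1.png

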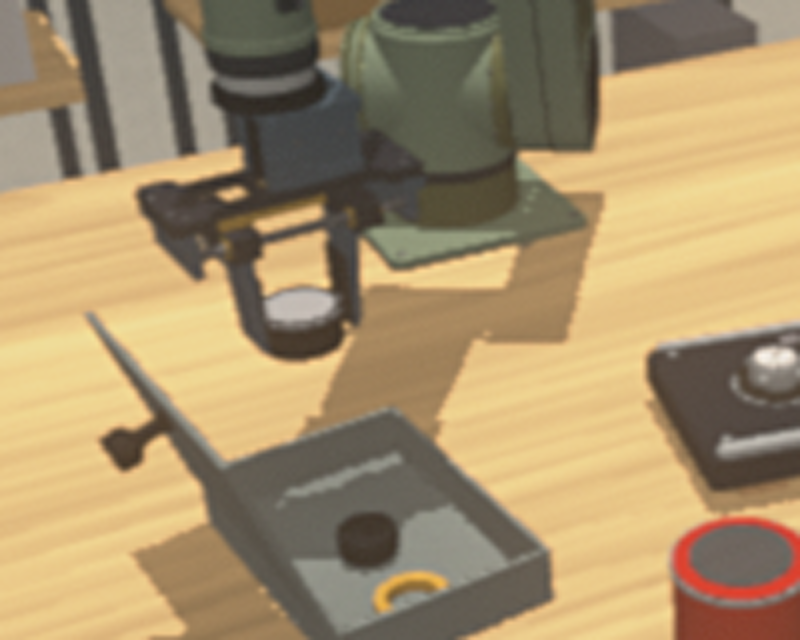

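The cover is held level and the case is otherwise undisturbed. Now I carry it over to the gauge.

```bash

python3 -m handwheel '{"gripper":[1,1,1,1,1],"offset":[[0,-20,-7],[0,-55,-18],[0,-92,-30],[0,-130,-43],[0,-168,-55]],"rot":[[0,0,0],[0,0,0],[0,0,0],[0,0,0],[0,0,0]]}' 45
python3 -m handwheel '{"gripper":[1,1,1,1,1],"offset":[[0,-38,-12],[0,-76,-25],[0,-114,-37],[0,-150,-48],[0,-170,-55]],"rot":[[0,0,0],[0,0,0],[0,0,0],[0,0,0],[0,0,0]]}' 45
python3 -m handwheel '{"gripper":[1,1,1,1,1],"offset":[[8,0,0],[16,0,0],[16,0,0],[16,0,0],[16,0,0]],"rot":[[0,0,0],[0,0,0],[0,0,0],[0,0,0],[0,0,0]]}' 45
python3 - <<'E'
from h import *
a=grab_frame('scene')[:,:,::-1]; cv2.imwrite('pics/f0.png',a);cv2.imwrite('pics/f1.png',cv2.resize(a[110:220,190:340],None,fx=5,fy=5,interpolation=cv2.INTER_CUBIC))
go([533,62.5,110],-83.9)
a=grab_frame('top')[:,:,::-1]; cv2.imwrite('pics/f2.png',cv2.resize(a[160:270,150:300],None,fx=5,fy=5,interpolation=cv2.INTER_CUBIC))
E
```

```text
time_s: 11.6
ee_pos: [495.8, -113.1, 158.5]
ee_rot: [-23.4, 89.8, 162.4]
force: [0.7, -0.4, -1.2]
gripper_width: 59.3
time_s: 12.02
ee_pos: [533.2, 63.6, 158.5]
ee_rot: [-32.2, 89.8, 153.8]
force: [0.0, -0.5, -0.6]
gripper_width: 59.4
time_s: 12.43
ee_pos: [533.3, 58.7, 143.5]
ee_rot: [8.0, 89.9, -166.2]
force: [0.1, 0.1, -0.7]
gripper_width: 59.2
t 12.48 pos [533.5  58.8 143.9] F [-0.3  0.5 -0.5] w 59.1
jaw dir -84.2 toolx [-0. -0. -1.]
offset [33.9 -3.7  0.2]
rot [array([-0.3,  0. , -0. ]), array([179.7,  -0. ,  -0. ])]
```

View pics/f1.png

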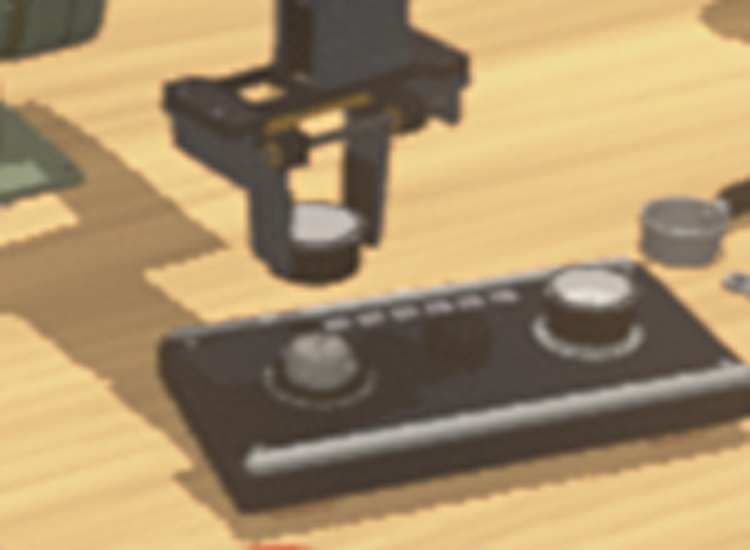

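View pics/f2.png

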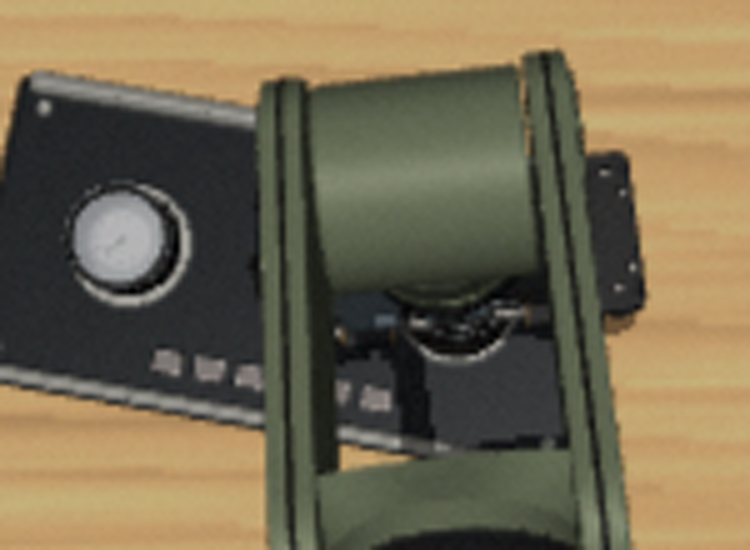

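```bash
python3 - <<'E'
from h import *
a=cv2.imread('pics/f0.png'); b=cv2.imread('pics/scene0.png')
A=cv2.resize(a[140:180,235:275],None,fx=10,fy=10,interpolation=cv2.INTER_CUBIC)
B=cv2.resize(b[160:200,235:275],None,fx=10,fy=10,interpolation=cv2.INTER_CUBIC)
cv2.imwrite('pics/f3.png',np.hstack([A,B]))
E
```

```text
(no output)
```

View pics/f3.png

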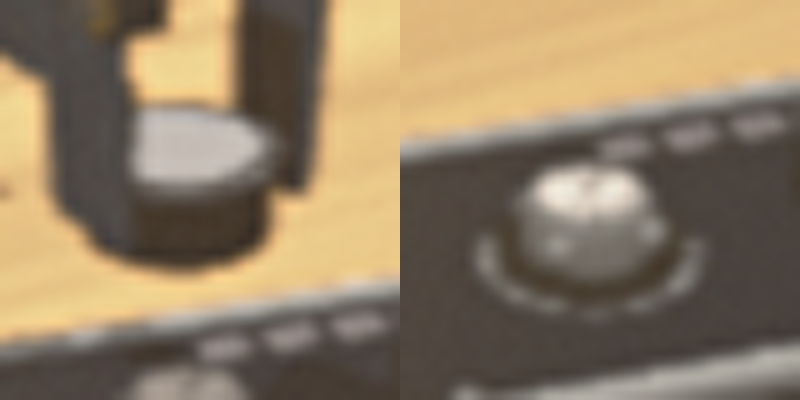

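```bash
python3 - <<'E'
from h import *
print('dial pred',w2px('scene',[532.4,62.2,74]),'meas 253.55 178.55')
t=np.linspace(0,2*np.pi,200)
for dx in(-3,-1,1,3):
  for zo in (10.5,):
    c=np.array([533.5+dx,58.8,143.9-zo])
    P=lambda r,z:w2px('scene',np.c_[c[0]+r*np.cos(t),c[1]+r*np.sin(t),np.full(200,c[2]+z)])
    b=P(30,0);T=P(30,30);W=P(27,30)
    print(dx,'bot row',b[:,1].max().round(1),'top row',T[:,1].min().round(1),'right',T[:,0].max().round(1),b[:,0].max().round(1),'win rows',W[:,1].min().round(1),W[:,1].max().round(1))
print('meas bottom 166.3 top 150 right 262.2')
E
```

```text
dial pred [252.90933302 179.15398154] meas 253.55 178.55
-3 bot row 167.1 top row 149.6 right 261.7 261.5 win rows 150.0 157.9
-1 bot row 167.4 top row 149.9 right 262.1 261.8 win rows 150.3 158.2
1 bot row 167.7 top row 150.1 right 262.4 262.2 win rows 150.5 158.4
3 bot row 167.9 top row 150.4 right 262.7 262.5 win rows 150.8 158.7
meas bottom 166.3 top 150 right 262.2
```

Both cameras agree on the displacement needed from the grasp, so common bias cancels. The TCP target is about (534.2, 62.3). I'll descend to just above the gauge.

```bash

python3 -m handwheel '{"gripper":[1,1,1,1,1],"offset":[[10,-2,-0.4],[25,-3.6,-0.4],[40,-3.6,-0.4],[50,-3.6,-0.4],[53,-3.6,-0.4]],"rot":[[0,0,0],[0,0,0],[0,0,0],[0,0,0],[0,0,0]]}' 60
python3 -m handwheel '{"gripper":[1,1,1],"offset":[[0,0,0],[0,0,0],[0,0,0]],"rot":[[0,0,0],[0,0,0],[0,0,0]]}' 60
python3 - <<'E'
from h import *
a=grab_frame('scene')[:,:,::-1]; cv2.imwrite('pics/g0.png',a);cv2.imwrite('pics/g1.png',cv2.resize(a[140:215,210:310],None,fx=8,fy=8,interpolation=cv2.INTER_CUBIC))
go([534.2,62.3,84],-83.9)
E
```

```text
time_s: 12.95
ee_pos: [532.3, 63.3, 89.0]
ee_rot: [-1.7, 89.8, -175.8]
force: [-0.3, -1.3, -0.1]
gripper_width: 58.9
time_s: 13.2
ee_pos: [534.3, 63.6, 91.7]
ee_rot: [-177.1, 89.9, 8.8]
force: [0.0, -0.9, 0.1]
gripper_width: 59.4
t 13.25 pos [534.3  63.7  91.7] F [-0.1 -0.5 -0.5] w 59.0
jaw dir -84.1 toolx [ 0.002  0.    -1.   ]
offset [7.7 1.3 0.3]
rot [array([-0.2, -0.1,  0. ]), array([179.8,   0. ,   0.2])]
```

View pics/g1.png

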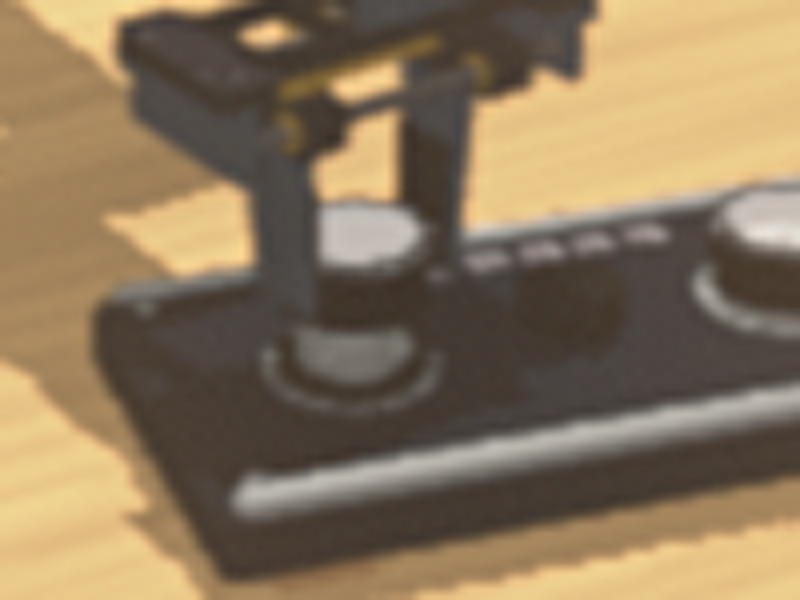

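```bash
python3 - <<'E'
from h import *
a=cv2.imread('pics/g0.png')
b=np.array([.64,-.6]); S=10
A=cv2.resize(a[155:200,235:275],None,fx=14,fy=12,interpolation=cv2.INTER_CUBIC)
A=cv2.convertScaleAbs(A,alpha=1.8,beta=0)
t=np.linspace(0,2*np.pi,400)
def dr(c,r,z,col):
    P=w2px('scene',np.c_[c[0]+r*np.cos(t),c[1]+r*np.sin(t),np.full(400,z)])+b
    for u,v in P: cv2.circle(A,(int((u-235+.5)*14),int((v-155+.5)*12)),1,col,-1)
dr((533.3,63.7),30,91.7-10.5,(0,255,0)); dr((533.3,63.7),30,91.7+19.5,(0,255,0))
dr((532.4,62.2),21.5,65,(0,0,255)); dr((532.4,62.2),32,50,(0,0,255))
cv2.imwrite('pics/g2.png',A)
E
```

```text
(no output)
```

View pics/g2.png

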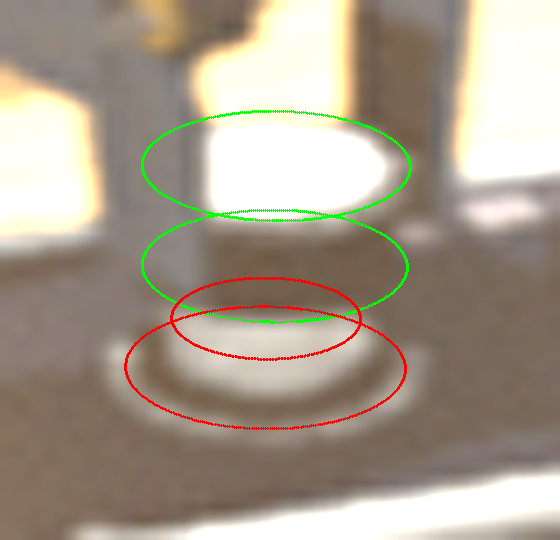

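The projected models match the picture, with the drum and cover centred to within about 1 mm after a 1.3 mm shift in y. Now I descend in small steps while reading the force.

```bash

python3 -m handwheel '{"gripper":[1,1,1,1,1],"offset":[[0,1.3,0.3],[2,1.3,0.3],[4,1.3,0.3],[6,1.3,0.3],[6,1.3,0.3]],"rot":[[0,0,0],[0,0,0],[0,0,0],[0,0,0],[0,0,0]]}' 60
python3 -m handwheel '{"gripper":[1,1,1,1],"offset":[[1,0,0],[2,0,0],[3,0,0],[3,0,0]],"rot":[[0,0,0],[0,0,0],[0,0,0],[0,0,0]]}' 60
python3 -c "
from h import *
go([534.2,62.3,78],-83.9)"
```

```text
time_s: 13.67
ee_pos: [533.1, 62.2, 84.5]
ee_rot: [-6.4, 89.9, 179.5]
force: [-0.7, -0.7, -0.7]
gripper_width: 58.9
time_s: 14.0
ee_pos: [533.3, 62.3, 81.7]
ee_rot: [-12.9, 90.0, 173.0]
force: [0.1, 0.3, -0.7]
gripper_width: 59.5
t 14.0 pos [533.3  62.3  81.7] F [ 0.1  0.3 -0.7] w 59.5
jaw dir -84.1 toolx [-0.  0. -1.]
offset [ 3.7  0.1 -0.9]
rot [array([-0.2,  0. ,  0. ]), array([179.8,   0. ,  -0. ])]
```

```bash

python3 -m handwheel '{"gripper":[1,1,1,1],"offset":[[1,0,-0.4],[2,0,-0.4],[3,0,-0.4],[3,0,-0.4]],"rot":[[0,0,0],[0,0,0],[0,0,0],[0,0,0]]}' 60
python3 -m handwheel '{"gripper":[1,1,1],"offset":[[1,0,0],[2,0,0],[2,0,0]],"rot":[[0,0,0],[0,0,0],[0,0,0]]}' 60
python3 - <<'E'
from h import *
a=grab_frame('scene')[:,:,::-1]; cv2.imwrite('pics/g3.png',cv2.resize(a[140:215,210:310],None,fx=8,fy=8,interpolation=cv2.INTER_CUBIC))
E
```

```text
time_s: 14.33
ee_pos: [533.7, 62.3, 78.7]
ee_rot: [-7.8, 90.0, 178.1]
force: [0.3, -0.3, -1.2]
gripper_width: 59.0
time_s: 14.58
ee_pos: [534.0, 62.6, 77.2]
ee_rot: [-127.4, 90.0, 58.5]
force: [-0.5, 1.2, 1.5]
gripper_width: 59.0
```

View pics/g3.png

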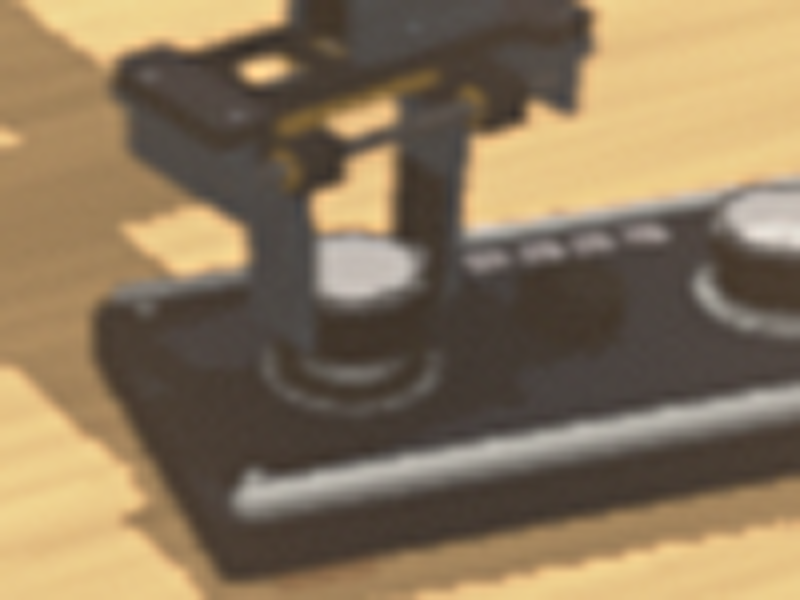

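The cover is over the drum, and resistance starts at a TCP height of 77.2 mm, which matches the expected catch height of 17 mm. I press on.

```bash

python3 -m handwheel '{"gripper":[1,1,1,1],"offset":[[1,0,0],[2,0,0],[2,0,0],[2,0,0]],"rot":[[0,0,0],[0,0,0],[0,0,0],[0,0,0]]}' 60
python3 -m handwheel '{"gripper":[1,1,1,1],"offset":[[1,0,0],[2,0,0],[2,0,0],[2,0,0]],"rot":[[0,0,0],[0,0,0],[0,0,0],[0,0,0]]}' 60
python3 -c "
from h import *
go([534.,62.3,65],-83.9)"
```

```text
time_s: 14.97
ee_pos: [534.6, 62.9, 76.3]
ee_rot: [-155.7, 89.9, 30.2]
force: [-1.8, 2.0, 7.8]
gripper_width: 58.7
time_s: 15.3
ee_pos: [535.1, 63.1, 75.2]
ee_rot: [-160.4, 89.8, 25.5]
force: [-2.0, 2.0, 13.4]
gripper_width: 59.1
t 15.3 pos [535.1  63.1  75.2] F [-2.   2.  13.4] w 59.1
jaw dir -84.1 toolx [ 0.003  0.002 -1.   ]
offset [10.2  0.7  1.2]
rot [array([-0.2, -0.2,  0.1]), array([1.798e+02, 1.000e-01, 3.000e-01])]
```

```bash

python3 -m handwheel '{"gripper":[1,1,1,1],"offset":[[1,0,0.3],[2,0.3,0.5],[2,0.3,0.5],[2,0.3,0.5]],"rot":[[0,0,0],[0,0,0],[0,0,0],[0,0,0]]}' 60
python3 -c "
from h import *
go([534.,62.3,65],-83.9)"
```

```text
time_s: 15.63
ee_pos: [534.6, 62.9, 73.2]
ee_rot: [-156.4, 89.8, 29.5]
force: [-2.4, 3.8, 11.3]
gripper_width: 59.1
t 15.63 pos [534.6  62.9  73.2] F [-2.4  3.8 11.3] w 59.1
jaw dir -84.1 toolx [ 0.004  0.002 -1.   ]
offset [8.2 0.6 0.6]
rot [array([-0.2, -0.2,  0.1]), array([1.798e+02, 1.000e-01, 3.000e-01])]
```

```bash

python3 -m handwheel '{"gripper":[1,1,1,1],"offset":[[1,0,0],[2,0,0],[2,0,0],[2,0,0]],"rot":[[0,0,0],[0,0,0],[0,0,0],[0,0,0]]}' 60
python3 -m handwheel '{"gripper":[1,1,1],"offset":[[1,0,0],[2,0,0],[2,0,0]],"rot":[[0,0,0],[0,0,0],[0,0,0]]}' 60
python3 -c "
from h import *
go([534.,62.3,65],-83.9)"
```

```text
time_s: 15.97
ee_pos: [533.2, 62.8, 68.2]
ee_rot: [-82.7, 89.9, 103.2]
force: [1.6, 5.1, -8.1]
gripper_width: 59.2
time_s: 16.22
ee_pos: [532.9, 62.0, 66.0]
ee_rot: [-3.3, 89.9, -177.4]
force: [1.2, 4.1, -8.5]
gripper_width: 59.2
t 16.22 pos [532.9  62.   66. ] F [ 1.2  4.1 -8.5] w 59.2
jaw dir -84.1 toolx [-0.001 -0.    -1.   ]
offset [ 1.  -0.2 -1.1]
rot [array([-0.2,  0.1,  0. ]), array([ 1.798e+02,  0.000e+00, -1.000e-01])]
```

The force dropped suddenly, so the bead has passed the catches. I'll keep lowering until the seal pushes back at about 10 N.

```bash

python3 -m handwheel '{"gripper":[1,1,1,1],"offset":[[1,0,0],[2,0,0],[2,0,0],[2,0,0]],"rot":[[0,0,0],[0,0,0],[0,0,0],[0,0,0]]}' 60
python3 -m handwheel '{"gripper":[1,1,1],"offset":[[1,0,-0.3],[1,0,-0.5],[1,0,-0.5]],"rot":[[0,0,0],[0,0,0],[0,0,0]]}' 60
python3 -c "
from h import *
go([534.,62.3,65],-83.9)"
```

```text
time_s: 16.55
ee_pos: [533.2, 61.9, 65.3]
ee_rot: [-9.0, 90.0, 176.9]
force: [-1.2, 4.1, 0.4]
gripper_width: 59.0
time_s: 16.8
ee_pos: [533.5, 61.9, 64.4]
ee_rot: [4.2, 90.0, -169.9]
force: [-3.0, 2.9, 6.0]
gripper_width: 59.3
t 16.8 pos [533.5  61.9  64.4] F [-3.   2.9  6. ] w 59.3
jaw dir -84.1 toolx [-0.001 -0.    -1.   ]
offset [-0.6 -0.4 -0.5]
rot [array([-0.2,  0. , -0. ]), array([ 1.798e+02, -0.000e+00, -1.000e-01])]
```

```bash

python3 -m handwheel '{"gripper":[1,1,1,1],"offset":[[0.5,-0.2,0.2],[0.9,-0.4,0.4],[0.9,-0.4,0.4],[0.9,-0.4,0.4]],"rot":[[0,0,0],[0,0,0],[0,0,0],[0,0,0]]}' 60
python3 - <<'E'
from h import *
go([534.,62.3,65],-83.9)
a=grab_frame('scene')[:,:,::-1]; cv2.imwrite('pics/h1.png',cv2.resize(a[130:220,190:320],None,fx=6,fy=6,interpolation=cv2.INTER_CUBIC))
a=grab_frame('scene')[:,:,::-1]; cv2.imwrite('pics/h2.png',a)
E
```

```text
time_s: 17.13
ee_pos: [533.5, 61.9, 63.9]
ee_rot: [120.9, 90.0, -53.2]
force: [-3.8, 0.8, 7.8]
gripper_width: 58.8
t 17.13 pos [533.5  61.9  63.9] F [-3.8  0.8  7.8] w 58.8
jaw dir -84.1 toolx [ 0.001 -0.001 -1.   ]
offset [-1.1 -0.3 -0.5]
rot [array([-0.2, -0. , -0. ]), array([ 1.798e+02, -1.000e-01,  0.000e+00])]
```

View pics/h1.png

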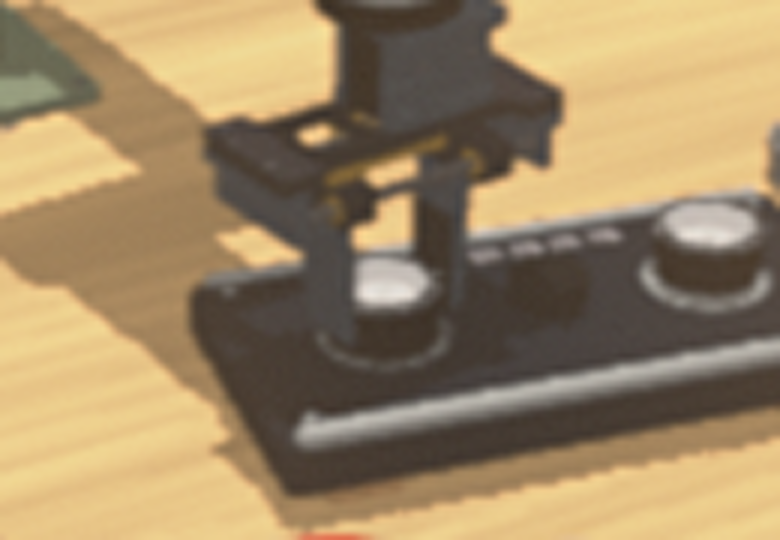

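View pics/h2.png

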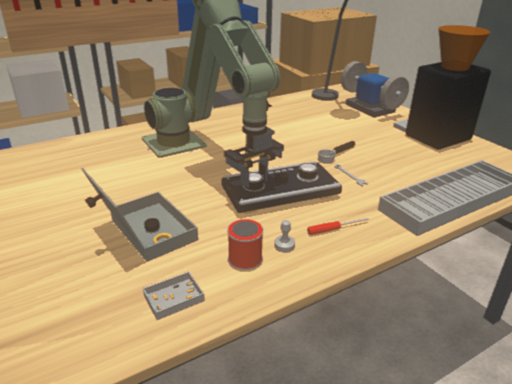

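The cover sits home on the gauge, level with its neighbour. The lid is open and the other parts haven't moved. One more small push to reach about 10–12 N.

```bash

python3 -m handwheel '{"gripper":[1,1,1,1,1],"offset":[[0.6,0,0.2],[1.2,0,0.4],[1.2,0,0.4],[1.2,0,0.4],[1.2,0,0.4]],"rot":[[0,0,0],[0,0,0],[0,0,0],[0,0,0],[0,0,0]]}' 60
python3 -m handwheel '{"gripper":[1,1,1,1,1],"offset":[[0,0,0],[0,0,0],[0,0,0],[0,0,0],[0,0,0]],"rot":[[0,0,0],[0,0,0],[0,0,0],[0,0,0],[0,0,0]]}' 60
python3 -m handwheel '{"gripper":[1,1,1,1,1],"offset":[[0,0,0],[0,0,0],[0,0,0],[0,0,0],[0,0,0]],"rot":[[0,0,0],[0,0,0],[0,0,0],[0,0,0],[0,0,0]]}' 60
```

```text
time_s: 17.65
ee_pos: [533.5, 61.9, 63.2]
ee_rot: [155.9, 89.9, -18.2]
force: [-4.1, 1.6, 9.7]
gripper_width: 58.8
time_s: 18.07
ee_pos: [533.5, 61.9, 63.2]
ee_rot: [155.8, 89.9, -18.3]
force: [-3.6, 1.5, 9.6]
gripper_width: 59.4
time_s: 18.48
ee_pos: [533.5, 61.9, 63.2]
ee_rot: [154.7, 89.9, -19.4]
force: [-2.5, 2.3, 9.6]
gripper_width: 59.4
```

```bash
python3 -c "
from workcell import *
print(job_done()); s=state(); print(s['time_s'],s['force'],s['ee_pos'])"
```

```text
the job is handed in; nothing more can be done
None
the job is handed in; nothing more can be done
```

The job is done and handed in at about 18.5 s. The lid is open on its stop. The cover is snapped onto the bare gauge, and the gripper is still pressing it down at about 9.6 N.

- **Lid:** I swung it up by its knob and let it fall back onto its stop. The last picture shows it still open.
- **Cover:** I lifted it out held level and lined it up over the gauge from both cameras. The force climbed to about 13 N on the way down, then dropped suddenly as the bead passed the catches.
- **Last checks:** The push held steady at 9.6–9.7 N over the last 0.8 s, with the fingers at 59.4 mm and 60 N of grip. I put the underside at about 2.7 mm above the foot. That means the seal is pressed in about 2.6 mm, or roughly 10 N, which fits the measured force. The last picture shows the cover sitting level and nothing else moved.

**Disagreements:**
- The two cameras differed by about 3.5 mm in y, so I used displacements from the grasp, on which both cameras agreed.
- A side force of about 3–4 N remained on the tool at the end, so the cover is probably a fraction of a millimetre off centre, inside the 4 mm limit.
- After hand-in the state could no longer be read, so I have no measurement from the final second.

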